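# Line up casting flasks by size on the drying board

## Robot

A 6-joint arm with a two-finger parallel gripper is mounted at the origin on a cart in front of the work surface, level with it; the furniture and walls round the work are solid. World frame = base frame: x ahead of the robot, y to its left, z up, the work surface at z = 0. Lengths are in m, angles in rad, forces in N, time in s.
With the tool pointing down it reaches from about 0.325 to 0.875 m from the base axis. Payload 4.4 kg.
Tool frame: the origin (TCP) lies between the finger pads; the fingertips stand 17 mm ahead of it and the grasp point (between the pads) lies 2 mm behind it; x points along the fingers, z is the direction in which the jaws open and shut, and the axes are right-handed (so a half turn about x gives the same grasp; the last joint's range is limited). The gripper opens to 85 mm and grips with 20 to 120 N. Pads are 22 mm wide; open, the fingers measure 114 mm over their backs; the gripper's body (76 mm by 85 mm) begins 54 mm behind the grasp point. The pads swing forward as they close: fully open they stand 13 mm farther back than shut.
Start: joints at [-1.29, 0.207, 1.542, -0, 1.393, -0.15], TCP at [0.241, -0.522, 0.248] pointing down, gripper open.
Joint ranges: [-2.73, 2.73], [-0.86, 2.22], [0.23, 2.46], [-1.11, 4.25], [0.08, 2.63], [-2.82, 2.82]. Speed limits (rad/s): [2.79, 2.79, 3.14, 3.14, 3.14, 3.14].

## Interface

Orientations are given as [roll, pitch, yaw] about the fixed x, y, z axes, in that order (R = Rz(yaw) Ry(pitch) Rx(roll)).
In Python, from rig import observe, eyes, ticket gives the robot as it stands. The module is installed in compiled form; this text tells all that it offers.
- The arm moves only by the shell command python3 -m creep 'ROWS' [FORCE]. ROWS is JSON, a list of rows, each a list of 5 numbers: the opening, from 0 (shut) to 1 (fully open), then the shift along the tool's x, y, z as a fraction of full scale, then the turn about the tool's x as a fraction of full scale. A call has 1 to 20 rows; each row shifts and turns the commanded pose from where the row before left it, along the tool's axes as they then stand; what a row does not reach is not made up. Full scale, the value 1, is 50 mm for a shift and 2 pi rad for a turn. A row lasts 1/10 s, in which the tool goes at most 50 mm and 8.59 degrees, less where a joint would pass 70% of its speed; a pose out of reach is approached as far as the arm can. A call with a number of a shift or a turn outside -1 to 1 is refused whole. A call with a gripper value outside its range is refused whole. The fingers move at their own pace and stop on an object; FORCE is the grip in N (left out, the last holds). Time passes only in rows, so rows that do not move let the fingers close. It gives the time, the measured TCP pose, the force and the opening at its end, in the units of the state.
- observe(): the state, without advancing time (a new reading comes with each control period).
- eyes.get_image(name): name is "scene" or "top" or "wrist"; returns the picture (384x512x3 uint8, red, green, blue); there is no depth.
- eyes.camera_info(name): a dict with "vertical_fov" (degrees; the focal length in pixels is half the picture's height over the tangent of half this angle, whatever the lens; pixels are square), "cx", "cy" (the principal point, pixels), "R" (3x3) and "t" (3): a world point X has camera coordinates R X + t. Camera axes: x right, y down, z forward; pixel columns grow to the right and rows downward; lengths in m; the calibration is good to about 2 mm. A picture is of the moment at which its call begins: read the wrist's pose just before it. camera_info takes no time and is no camera call; for the wrist camera it gives the pose at the moment of the call.
- ticket.hand_in(): hands the job in, once; it reports no verdict.
The state is a dict: "t": time; "joint_pos": joint angles; "qd": joint speeds; "effort": joint torques, N m; "tcp_pos": TCP position; "orientation": TCP orientation; "force": force on the tool from outside, world axes, zero at the start; "moment": the same for the moment, N m; "finger_gap": finger opening in m.
Only numpy, scipy, OpenCV 4.12 (cv2) and the standard library are available. Lean on these libraries where they do the work, as an engineer would, in place of code of your own. Each camera call takes 0.05 s, during which the arm holds its last target.

## Task

Line up the four steel casting flasks on the drying board in order of size, one standing upright and centred on each white seat, with the smallest on the seat next to the talc pot and the largest at the far end of the row. Leave the talc pot and the opened rubber mould where they are.

Things in the scene. Friction and masses are not known exactly. Their poses are not given: they have to be found in the camera images.
- flask_small_mid (a point): The smallest of four loose upright casting flasks: a plain steel cylinder 38 mm in diameter and 45 mm high, filled with set white plaster (solid) with a small dark hole on top. The point is its centre, half-way up (22.5 mm above its underside). z is its axis. It starts upright on the bench (z = 0), in front of the board, in a loose row with the other three.
- flask_medium_mid (a point): The second smallest of four loose upright casting flasks: a plain steel cylinder 44 mm in diameter and 60 mm high, filled with set white plaster (solid) with a small dark hole on top. The point is its centre, half-way up (30 mm above its underside). z is its axis. It starts upright on the bench (z = 0), in front of the board, in a loose row with the other three.
- flask_large_mid (a point): The second largest of four loose upright casting flasks: a plain steel cylinder 50 mm in diameter and 75 mm high, filled with set white plaster (solid) with a small dark hole on top. The point is its centre, half-way up (37.5 mm above its underside). z is its axis. It starts upright on the bench (z = 0), in front of the board, in a loose row with the other three.
- flask_largest_mid (a point): The largest of four loose upright casting flasks: a plain steel cylinder 56 mm in diameter and 90 mm high, filled with set white plaster (solid) with a small dark hole on top. The point is its centre, half-way up (45 mm above its underside). z is its axis. It starts upright on the bench (z = 0), in front of the board, in a loose row with the other three.
- seat_1: One of four equal round white ceramic seats, 68 mm in diameter and 3 mm thick, fixed in a straight row at 80 mm spacing on a plywood drying board (316 mm long, 88 mm wide, 12 mm thick, fixed flat on the bench): the end seat at the board's own -y end. Origin: centre of its underside; its top is 3 mm higher, 15 mm above the bench. y runs along the row from seat_1 to seat_4, x across it; the whole board is shifted and turned from start to start.
- seat_2: One of four equal round white ceramic seats, 68 mm in diameter and 3 mm thick, fixed in a straight row at 80 mm spacing on a plywood drying board (316 mm long, 88 mm wide, 12 mm thick, fixed flat on the bench): next to seat_1. Origin: centre of its underside; its top is 3 mm higher, 15 mm above the bench. y runs along the row from seat_1 to seat_4, x across it; the whole board is shifted and turned from start to start.
- seat_3: One of four equal round white ceramic seats, 68 mm in diameter and 3 mm thick, fixed in a straight row at 80 mm spacing on a plywood drying board (316 mm long, 88 mm wide, 12 mm thick, fixed flat on the bench): next to seat_4. Origin: centre of its underside; its top is 3 mm higher, 15 mm above the bench. y runs along the row from seat_1 to seat_4, x across it; the whole board is shifted and turned from start to start.
- seat_4: One of four equal round white ceramic seats, 68 mm in diameter and 3 mm thick, fixed in a straight row at 80 mm spacing on a plywood drying board (316 mm long, 88 mm wide, 12 mm thick, fixed flat on the bench): the end seat at the board's own +y end. Origin: centre of its underside; its top is 3 mm higher, 15 mm above the bench. y runs along the row from seat_1 to seat_4, x across it; the whole board is shifted and turned from start to start.
- talc_pot_mid (a point): Round open plain plastic pot (off-white to light grey), 71 mm wide, 45 mm high, standing loose on the bench just beyond one end of the board (either end), about 95 mm from the centre of the nearest seat. The point is its centre, half-way up.
- open_mould_mid (a point): Opened rubber mould half, cream below and dark pink on top, 86 x 66 x 24 mm, lying loose on the bench just beyond the other end of the board. The point is its centre, half-way up; x along its 86 mm side. A bystander.
Mind the look-alikes: they are no part of the job. What is shaped like the part that bears talc_pot_mid but purple is not meant.

How it is judged:
By the outcome, as a careful person would: the job done as asked, in the order asked, and still so for the second after the job is handed in, with the robot touching nothing.
It also fails if it takes over 107 s, if anything falls off the work surface, if the arm or the gripper's body presses on something with over 40 N, if the wrist force passes 120 N, or if a joint passes its speed limit or range.

## Working session

There is one attempt and no reset: what is moved stays moved. The work goes in short steps, Python scripts to look and compute and a shell command to move; the robot and the scene stay as the last step left them, time stands still between calls to the robot, and variables do not carry over. Pictures are saved under pics/ and viewed, and the job is handed in when it is done.

```bash
mkdir -p pics; cat > h.py <<'E'
import numpy as np, cv2
from rig import observe, eyes, ticket
def snap(name,fn):
    ci=eyes.camera_info(name); im=eyes.get_image(name)
    cv2.imwrite('pics/'+fn+'.png',im[:,:,::-1]); return im,ci
def ray(ci,u,v):
    f=192/np.tan(np.radians(ci['vertical_fov'])/2)
    d=np.array([(u-ci['cx'])/f,(v-ci['cy'])/f,1.])
    R=np.array(ci['R']);t=np.array(ci['t'])
    return -R.T@t, R.T@d
def onz(ci,u,v,z):
    o,d=ray(ci,u,v); return o+d*(z-o[2])/d[2]
def proj(ci,X):
    f=192/np.tan(np.radians(ci['vertical_fov'])/2)
    c=np.array(ci['R'])@np.array(X)+np.array(ci['t'])
    return ci['cx']+f*c[0]/c[2], ci['cy']+f*c[1]/c[2]
E
python3 - <<'E'
from h import *
import pickle
d={}
for n in ('top','scene','wrist'):
    d[n]=snap(n,n+'0')
    ci=d[n][1]; print(n,ci['vertical_fov'],ci['cx'],ci['cy'],(-np.array(ci['R']).T@np.array(ci['t'])).round(3), np.array(ci['R']).round(2).tolist(), [k for k in ci])
pickle.dump(d,open('d0.pkl','wb'))
print(observe())
E
```

```text
top 47.5380166067007 256.2078925286977 185.721531336713 [0.502 0.042 1.132] [[-0.03, -1.0, -0.03], [-1.0, 0.03, -0.05], [0.05, 0.03, -1.0]] ['vertical_fov', 'cx', 'cy', 'R', 't']
scene 54.4877305264354 254.2615098071895 184.04177833369764 [0.253 0.65  0.565] [[-0.91, -0.42, -0.01], [-0.25, 0.56, -0.79], [0.34, -0.71, -0.62]] ['vertical_fov', 'cx', 'cy', 'R', 't']
wrist 71.48683834754111 255.34763505444 190.09346119463748 [ 0.318 -0.487  0.372] [[0.42, -0.91, -0.0], [-0.86, -0.4, 0.33], [-0.3, -0.14, -0.94]] ['vertical_fov', 'cx', 'cy', 'R', 't']
{'t': 0.15, 'joint_pos': array([-1.28949569e+00,  2.07277179e-01,  1.54263015e+00, -1.22371721e-05,
        1.39347679e+00, -1.50468230e-01]), 'qd': array([-5.82210634e-04, -2.51723376e-03, -3.68799726e-03,  5.89625421e-05,
        2.16667123e-03,  1.40673994e-03]), 'effort': array([ 7.08942434e-05, -3.83512902e+01, -2.92037863e+01, -4.10074272e-04,
        6.61274884e-03,  1.28238050e-06]), 'tcp_pos': array([ 0.24047302, -0.5216933 ,  0.24736035]), 'orientation': array([2.99784587, 1.56900482, 1.85882058]), 'force': array([-1.25076202,  0.38841962,  0.4612394 ]), 'moment': array([ 0.00913154,  0.0072486 , -0.06848591]), 'finger_gap': 0.08531221665039936}
```

View pics/top0.png

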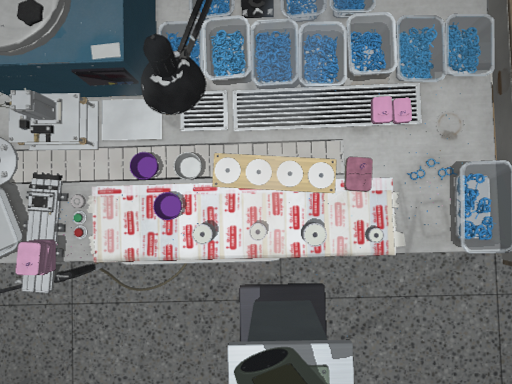

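View pics/scene0.png

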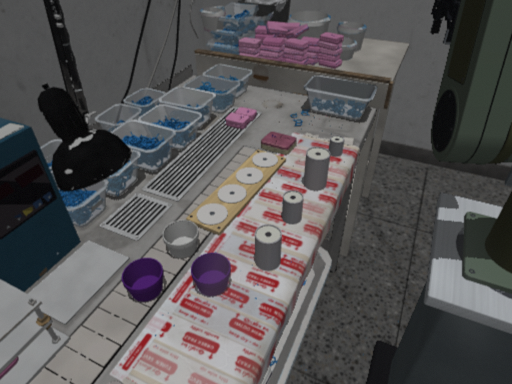

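View pics/wrist0.png

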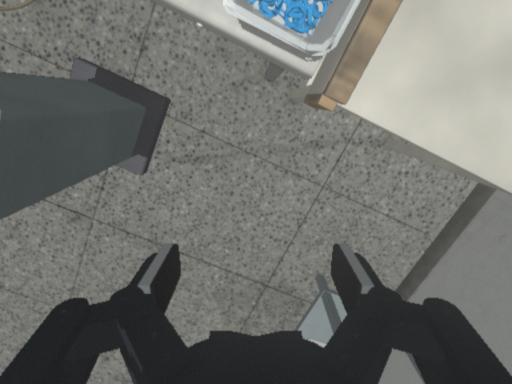

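```bash
python3 - <<'E'
import cv2
im=cv2.imread('pics/top0.png')
c=cv2.resize(im[140:265,130:390],None,fx=3,fy=3,interpolation=cv2.INTER_CUBIC); cv2.imwrite('pics/topc.png',c)
im=cv2.imread('pics/scene0.png')
c=cv2.resize(im[125:310,110:360],None,fx=3,fy=3,interpolation=cv2.INTER_CUBIC); cv2.imwrite('pics/scenec.png',c)
E
```

```text
(no output)
```

View pics/topc.png

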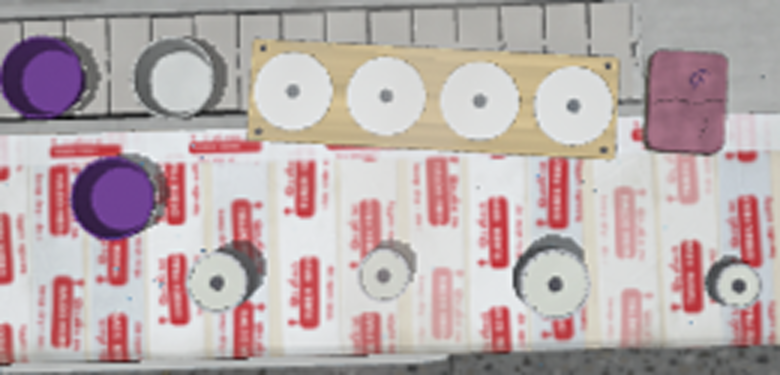

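View pics/scenec.png

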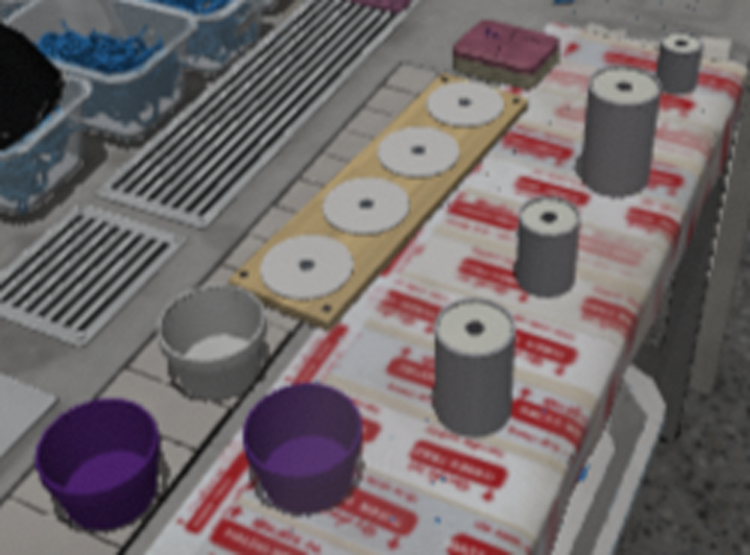

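```bash
cat > meas.py <<'E'
from h import *
import pickle
d=pickle.load(open('d0.pkl','rb'))
def dark(im,u,v,r):
    g=cv2.cvtColor(im,cv2.COLOR_RGB2GRAY).astype(float)
    u0,v0=int(round(u)),int(round(v))
    p=g[v0-r:v0+r+1,u0-r:u0+r+1]; w=np.clip(np.percentile(p,60)-25-p,0,None)
    vv,uu=np.mgrid[v0-r:v0+r+1,u0-r:u0+r+1]
    return (w*uu).sum()/w.sum(),(w*vv).sum()/w.sum()
T=lambda c:((c[0]+.5)/3-.5+130,(c[1]+.5)/3-.5+140)
S=lambda c:((c[0]+.5)/3-.5+110,(c[1]+.5)/3-.5+125)
items={'small':((739,286),(682,43),.045),'medium':((383,276),(549,217),.06),'large':((217,284),(475,328),.075),'largest':((555,285),(624,87),.09),
'sA':((293,91),(307,265),.015),'sB':((386,96),(366,204),.015),'sC':((480,101),(418,150),.015),'sD':((573,106),(464,102),.015)}
if __name__=='__main__':
    P={}
    for k,(a,b,z) in items.items():
        ta=dark(d['top'][0],*T(a),3); sb=dark(d['scene'][0],*S(b),2)
        p=onz(d['top'][1],*ta,z); q=onz(d['scene'][1],*sb,z)
        P[k]=p; print(k,np.round(ta,1),np.round(sb,1),p[:2].round(4),q[:2].round(4),'reach',np.hypot(p[0],p[1]).round(3))
    for a,b in ('sA','sB'),('sB','sC'),('sC','sD'): print(np.linalg.norm(P[a]-P[b]).round(4))
    v=P['sD']-P['sA']; print('row dir deg',np.degrees(np.arctan2(v[1],v[0])))
    for k,c,z in ('pot',(181,82),.003),('purple',(113,198),0.003),('mould',(686,101),.024): print(k,onz(d['top'][1],*T(c),z).round(3))
E
python3 meas.py
```

```text
small [375.8 234.9] [336.5 138.9] [ 0.4233 -0.2183] [ 0.4223 -0.2179] reach 0.476
medium [257.3 231.6] [292.5 196.9] [0.44   0.0731] [0.4396 0.0733] reach 0.446
large [201.8 234. ] [267.8 233.8] [0.4387 0.2073] [0.4385 0.2071] reach 0.485
largest [314.6 234.4] [317.6 153.4] [ 0.4317 -0.0634] [ 0.4304 -0.0626] reach 0.436
sA [227.2 169.9] [211.6 212.8] [0.5976 0.1476] [0.5984 0.1451] reach 0.616
sB [258.2 171.6] [231.6 192.5] [0.5909 0.0677] [0.591  0.0653] reach 0.595
sC [289.4 173.3] [249.  174.6] [ 0.5842 -0.0121] [ 0.5844 -0.0147] reach 0.584
sD [320.6 174.9] [264.3 158.6] [ 0.5777 -0.0916] [ 0.5783 -0.0944] reach 0.585
0.0802
0.08
0.0798
row dir deg -94.75372691158663
pot [0.609 0.246 0.003]
purple [0.51  0.307 0.003]
mould [ 0.578 -0.186  0.024]
```

```bash
cat >> h.py <<'E'
from scipy.spatial.transform import Rotation as Ro
def tool():
    s=observe(); R=Ro.from_euler('xyz',s['orientation']).as_matrix(); return s,R
def go(target,jawdeg=None,pr=True):
    """shift in tool axes (mm) from TCP to target, and turn"""
    s,R=tool(); dl=R.T@(np.array(target)-s['tcp_pos'])
    if pr: print('t',s['t'],'tcp',s['tcp_pos'].round(4),'gap',round(s['finger_gap'],4),'F',s['force'].round(1))
    z=R[:,2]; a=np.degrees(np.arctan2(z[1],z[0]))
    print('shift tool mm',(dl*1000).round(1),'frac',(dl/.05).round(2),'jaw ang',a.round(2))
    if jawdeg is not None:
        e=(jawdeg-a+90)%180-90
        print('turn about tool x deg (x down => negative of world)',-e,'frac',-e/360)
E
python3 - <<'E'
from h import *
s,R=tool(); print(R.round(3))
go([.423,-.218,.16],-4.75)
E
```

```text
[[-0.001  0.908  0.418]
 [ 0.002  0.418 -0.908]
 [-1.     0.    -0.002]]
t 0.15 tcp [ 0.2405 -0.5217  0.2474] gap 0.0853 F [-1.3  0.4  0.5]
shift tool mm [  87.8  292.8 -199.3] frac [ 1.76  5.86 -3.99] jaw ang -65.26
turn about tool x deg (x down => negative of world) -60.511328914565354 frac -0.16808702476268153
```

```bash
python3 -m creep '[[1,0,0,0,-0.021],[1,0,0,0,-0.021],[1,0,0,0,-0.021],[1,0,0,0,-0.021],[1,0,0,0,-0.021],[1,0,0,0,-0.021],[1,0,0,0,-0.021],[1,0,0,0,-0.021]]' 40; python3 - <<'E'
from h import *
go([.423,-.218,.16],-4.75)
E
```

```text
t: 0.95
tcp_pos: [0.2405, -0.5219, 0.2478]
orientation: [1.924, 1.57, 1.846]
force: [0.7, -0.0, 0.3]
finger_gap: 0.0852
t 0.95 tcp [ 0.2405 -0.5219  0.2478] gap 0.0852 F [ 0.7 -0.   0.3]
shift tool mm [ 88.  317.1 158.3] frac [1.76 6.34 3.17] jaw ang -4.47
turn about tool x deg (x down => negative of world) 0.2816517952807942 frac 0.0007823660980022061
```

```bash
python3 -m creep '[[1,0.176,0.634,0.317,0],[1,0.176,0.634,0.317,0],[1,0.176,0.634,0.317,0],[1,0.176,0.634,0.317,0],[1,0.176,0.634,0.317,0],[1,0.176,0.634,0.317,0],[1,0.176,0.634,0.317,0],[1,0.176,0.634,0.317,0],[1,0.176,0.634,0.317,0],[1,0.176,0.634,0.317,0.0008],[1,0,0,0,0],[1,0,0,0,0]]'; python3 - <<'E'
from h import *
im,ci=snap('wrist','w1')
print(proj(ci,[.423,-.218,.045]))
go([.423,-.218,.027],-4.75)
E
```

```text
t: 2.15
tcp_pos: [0.4249, -0.2188, 0.1599]
orientation: [3.01, 1.57, 2.924]
force: [-0.0, -0.7, -0.4]
finger_gap: 0.0854
(np.float64(253.3506451244965), np.float64(190.059576144546))
t 2.2 tcp [ 0.4249 -0.2197  0.1603] gap 0.0858 F [-0.2 -0.7 -0.3]
shift tool mm [133.3   1.6  -2. ] frac [ 2.67  0.03 -0.04] jaw ang -5.03
turn about tool x deg (x down => negative of world) -0.2776644854159258 frac -0.0007712902372664606
```

View pics/w1.png

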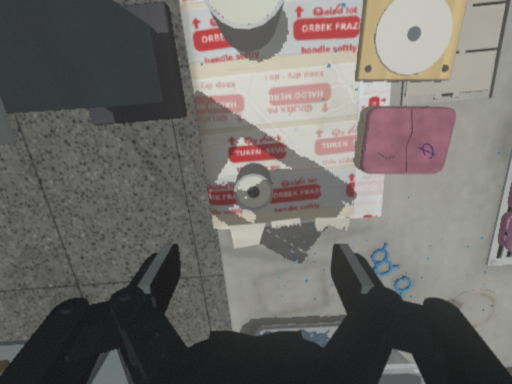

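```bash
python3 -m creep '[[1,0.44,0.03,-0.04,-0.0008],[1,0.44,0,0,0],[1,0.44,0,0,0],[1,0.44,0,0,0],[1,0.44,0,0,0],[1,0.44,0,0,0],[1,0,0,0,0],[0,0,0,0,0],[0,0,0,0,0],[0,0,0,0,0],[0,0,0,0,0],[0,0,0,0,0],[0,0,0,0,0],[0,0,0,0,0]]' 50; python3 - <<'E'
from h import *
go([.5976,.1463,.16],-4.75)
E
```

```text
t: 3.6
tcp_pos: [0.4241, -0.2189, 0.0299]
orientation: [-0.768, 1.568, -0.851]
force: [-1.6, 0.2, 6.3]
finger_gap: 0.0373
t 3.6 tcp [ 0.4241 -0.2189  0.0299] gap 0.0373 F [-1.6  0.2  6.3]
shift tool mm [-130.6  378.   142.8] frac [-2.61  7.56  2.86] jaw ang -4.76
turn about tool x deg (x down => negative of world) -0.011918968258825657 frac -3.31082451634046e-05
```

```bash
python3 -m creep '[[0,-0.3,0,0,0],[0,-0.52,0,0,0],[0,-0.52,0,0,0],[0,-0.52,0,0,0],[0,-0.52,0,0,0],[0,-0.3,0,0,0],[0,0,0,0,0]]' 60; python3 - <<'E'
from h import *
im,ci=snap('wrist','w2')
go([.5976,.1463,.165],-4.75)
E
```

```text
t: 4.3
tcp_pos: [0.4248, -0.219, 0.1651]
orientation: [-0.564, 1.564, -0.647]
force: [0.5, -0.4, -0.4]
finger_gap: 0.0368
t 4.35 tcp [ 0.4238 -0.2182  0.1633] gap 0.0366 F [-0.5  0.3 -1. ]
shift tool mm [ -1.9 377.7 142.9] frac [-0.04  7.55  2.86] jaw ang -4.77
turn about tool x deg (x down => negative of world) -0.019564977603565126 frac -5.434716000990313e-05
```

View pics/w2.png

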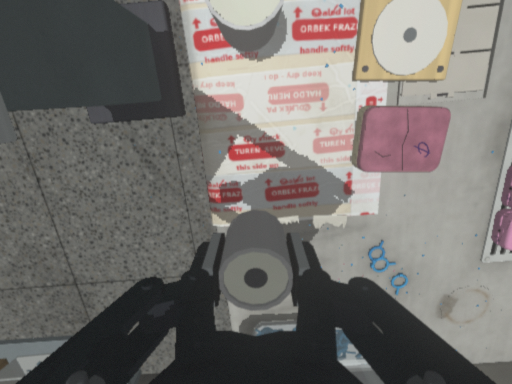

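```bash
python3 - <<'E'
from h import *
ci=eyes.camera_info('wrist'); s,R=tool()
p=onz(ci,256,278.5,s['tcp_pos'][2]-.0299+.045); print((R.T@(p-s['tcp_pos'])*1000).round(1))
E
python3 -m creep '[[0,0,0.3,0.12,0],[0,0,0.6,0.23,0],[0,0,0.6,0.23,0],[0,0,0.6,0.23,0],[0,0,0.6,0.23,0],[0,0,0.6,0.23,0],[0,0,0.6,0.23,0],[0,0,0.6,0.23,0],[0,0,0.6,0.23,0],[0,0,0.6,0.23,0],[0,0,0.6,0.23,0],[0,0,0.6,0.23,0],[0,0,0.6,0.21,0],[0,0,0.05,0,0],[0,0,0,0,0],[0,0,0,0,0]]'; python3 - <<'E'
from h import *
im,ci=snap('wrist','w3')
go([.5976,.1463,.045],-4.75)
E
```

```text
[-15.1  -0.2   0.4]
t: 5.95
tcp_pos: [0.5959, 0.1456, 0.1608]
orientation: [-2.78, 1.568, -2.864]
force: [0.1, 0.2, -1.4]
finger_gap: 0.0365
t 6.0 tcp [0.5961 0.1453 0.1612] gap 0.0365 F [-1.4  0.  -1.4]
shift tool mm [116.2   1.2   1.7] frac [2.32 0.02 0.03] jaw ang -4.83
turn about tool x deg (x down => negative of world) -0.08191447532489349 frac -0.00022754020923581523
```

View pics/w3.png

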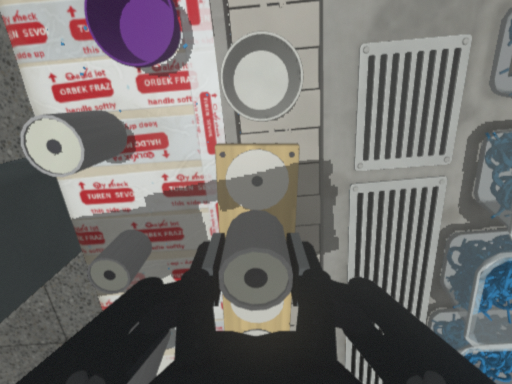

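```bash
python3 - <<'E'
from h import *
from meas import dark
ci=eyes.camera_info('wrist'); im=cv2.imread('pics/w3.png')[:,:,::-1].copy()
c=dark(im,257,181,9); print(c,onz(ci,*c,.015).round(4))
s,R=tool(); print(s['tcp_pos'].round(4)); p=onz(ci,256,278.5,s['tcp_pos'][2]+.015);print(p)
m=(im.min(2)>120).astype(np.uint8); print(im[170,245])
# seat disc contour
mk=np.zeros_like(m); mk[148:206,222:295]=1
hsv=cv2.cvtColor(im,cv2.COLOR_RGB2HSV); m=((hsv[...,1]<40)&(mk>0)).astype(np.uint8)
cs,_=cv2.findContours(m,cv2.RETR_EXTERNAL,cv2.CHAIN_APPROX_NONE); c=max(cs,key=cv2.contourArea)
e=cv2.fitEllipse(c); print(e,onz(ci,*e[0],.015))
E
```

```text
(np.float64(256.7498039215686), np.float64(180.75686274509803)) [0.5973 0.1452 0.015 ]
[0.5961 0.1453 0.1612]
[0.59653977 0.14510903 0.17622388]
[200 200 193]
((256.82318115234375, 178.37445068359375), (57.48197937011719, 62.82171630859375), 89.46846771240234) [0.59761839 0.14787658 0.015     ]
```

```bash
python3 -m creep '[[0,0.3,0.015,0.03,0],[0,0.4,0,0,0],[0,0.4,0,0,0],[0,0.4,0,0,0],[0,0.4,0,0,0],[0,0.26,0,0,0],[0,0.1,0,0,0],[0,0,0,0,0]]'; python3 - <<'E'
from h import *
go([.5977,.146,.045],-4.75)
E
```

```text
t: 6.8
tcp_pos: [0.598, 0.1466, 0.0483]
orientation: [-2.96, 1.569, -3.044]
force: [0.6, -0.6, -1.6]
finger_gap: 0.0367
t 6.8 tcp [0.598  0.1466 0.0483] gap 0.0367 F [ 0.6 -0.6 -1.6]
shift tool mm [ 3.3 -0.6 -0.2] frac [ 0.07 -0.01 -0.  ] jaw ang -4.81
turn about tool x deg (x down => negative of world) -0.0646800795381921 frac -0.00017966688760608917
```

```bash
python3 -m creep '[[0,0.03,-0.01,0,0],[0,0.03,0,0,0],[0,0,0,0,0],[0,0,0,0,0]]'; 
```

```text
t: 7.2
tcp_pos: [0.599, 0.1466, 0.0469]
orientation: [0.188, 1.57, 0.105]
force: [-0.7, 0.5, -0.3]
finger_gap: 0.0365
```

```bash
python3 -m creep '[[0,0.02,0,0,0],[0,0,0,0,0]]'; python3 -m creep '[[0,0.02,0,0,0],[0,0,0,0,0]]' 
```

```text
t: 7.4
tcp_pos: [0.5986, 0.1466, 0.0453]
orientation: [-0.003, 1.571, -0.086]
force: [-0.7, 0.0, -0.7]
finger_gap: 0.0365
t: 7.6
tcp_pos: [0.5987, 0.1466, 0.045]
orientation: [0.502, 1.571, 0.419]
force: [-2.6, 0.7, 4.0]
finger_gap: 0.0368
```

```bash
python3 -m creep '[[0.6,0,0,0,0],[0.7,0,0,0,0],[1,0,0,0,0],[1,0,0,0,0],[1,0,0,0,0],[1,0,0,0,0],[1,-0.3,0,0,0],[1,-0.5,0,0,0],[1,-0.5,0,0,0],[1,-0.5,0,0,0],[1,-0.5,0,0,0],[1,0,0,0,0],[1,0,0,0,0]]'; python3 - <<'E'
from h import *
im,ci=snap('wrist','w4')
go([.4398,.0731,.16],-4.75)
E
```

```text
t: 8.9
tcp_pos: [0.5992, 0.1466, 0.1608]
orientation: [0.169, 1.568, 0.085]
force: [-0.1, 0.5, -0.7]
finger_gap: 0.0847
t 8.95 tcp [0.5982 0.1465 0.1592] gap 0.0854 F [-1.   0.3  0.2]
shift tool mm [  -0.7  -86.3 -151.7] frac [-0.01 -1.73 -3.03] jaw ang -4.78
turn about tool x deg (x down => negative of world) -0.02899266630102204 frac -8.053518416950567e-05
```

View pics/w4.png

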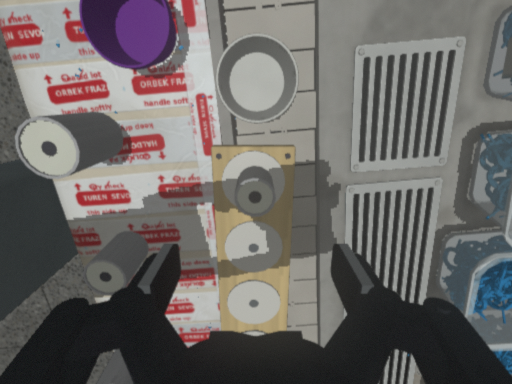

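```bash
python3 - <<'E'
from h import *
from meas import dark
ci=eyes.camera_info('wrist'); im=cv2.imread('pics/w4.png')[:,:,::-1].copy()
for n,uv,z,r in ('small',(254.5,197),.06,6),('sB',(254,248),.015,6),('sC',(253,303),.015,6),('med',(105,277),.06,6),('large',(49,149),.075,8):
    c=dark(im,*uv,r); print(n,np.round(c,1),onz(ci,*c,z).round(4))
E
python3 -m creep '[[1,0,-0.173,-0.303,0],[1,0,-0.173,-0.303,0],[1,0,-0.173,-0.303,0],[1,0,-0.173,-0.303,0],[1,0,-0.173,-0.303,0],[1,0,-0.173,-0.303,0],[1,0,-0.173,-0.303,0],[1,0,-0.173,-0.303,0],[1,0,-0.173,-0.303,0],[1,0,-0.173,-0.303,0],[1,0,0,0,0],[1,0,0,0,0]]'; python3 - <<'E'
from h import *
from meas import dark
im,ci=snap('wrist','w5')
u=proj(ci,[.4398,.0731,.06]); c=dark(im,*u,8); print(u,c,onz(ci,*c,.06))
go([.4398,.0731,.033],-4.75)
E
```

```text
small [nan nan] [nan nan nan]
sB [253.3 247.9] [0.5891 0.0665 0.015 ]
sC [253.4 303. ] [ 0.5823 -0.0124  0.015 ]
med [104.9 276.4] [0.4406 0.0737 0.06  ]
large [ 48.6 148.1] [0.44   0.2062 0.075 ]
t: 10.15
tcp_pos: [0.4399, 0.073, 0.1584]
orientation: [3.052, 1.569, 2.968]
force: [1.0, -0.5, 0.8]
finger_gap: 0.0855
(np.float64(255.26257214762708), np.float64(196.6731773539955)) (np.float64(255.10652843512884), np.float64(197.62422056945383)) [0.439584   0.07220543 0.06      ]
t 10.2 tcp [0.4406 0.0731 0.1588] gap 0.0856 F [1.2 0.9 0.8]
shift tool mm [ 1.258e+02 -1.000e-01 -7.000e-01] frac [ 2.52 -0.   -0.01] jaw ang -4.79
turn about tool x deg (x down => negative of world) -0.039958872281559366 frac -0.00011099686744877601meas.py:9: RuntimeWarning: invalid value encountered in scalar divide
  return (w*uu).sum()/w.sum(),(w*vv).sum()/w.sum()
```

View pics/w5.png

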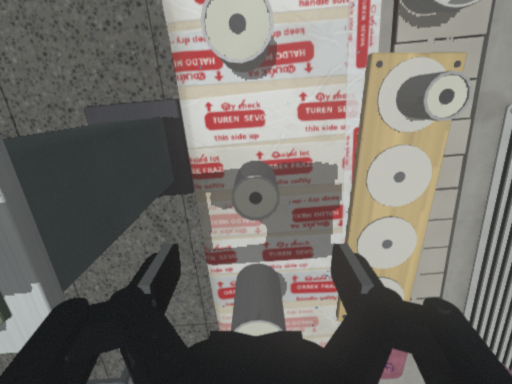

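```bash
python3 - <<'E'
from h import *
ci=eyes.camera_info('wrist'); print(onz(ci,446.5,96.5,.06), onz(ci,399.3,177,.015))
E
python3 -m creep '[[1,0.4,0,-0.01,0],[1,0.5,0,0,0],[1,0.5,0,0,0],[1,0.5,0,0,0],[1,0.5,0,0,0],[1,0.12,0,0,0],[1,0,0,0,0],[0,0,0,0,0],[0,0,0,0,0],[0,0,0,0,0],[0,0,0,0,0],[0,0,0,0,0],[0,0,0,0,0]]' 60; python3 -m creep '[[0,0,0,0,0],[0,-0.3,0,0,0],[0,-0.5,0,0,0],[0,-0.5,0,0,0],[0,-0.5,0,0,0],[0,-0.5,0,0,0],[0,-0.3,0,0,0],[0,0,0,0,0],[0,0,0,0,0]]';python3 - <<'E'
from h import *
im,ci=snap('wrist','w6')
go([.5905,.0665,.165],-4.75)
E
```

```text
[0.59823688 0.14467959 0.06      ] [0.59128118 0.06545478 0.015     ]
t: 11.5
tcp_pos: [0.4411, 0.0731, 0.0347]
orientation: [0.104, 1.568, 0.02]
force: [-1.4, -0.0, 5.5]
finger_gap: 0.0428
t: 12.4
tcp_pos: [0.4395, 0.073, 0.163]
orientation: [-3.1, 1.571, 3.099]
force: [0.7, 0.3, -3.1]
finger_gap: 0.0431
t 12.45 tcp [0.4389 0.073  0.1622] gap 0.0425 F [ 0.9 -0.  -3.3]
shift tool mm [ -3.1   6.2 151.6] frac [-0.06  0.12  3.03] jaw ang -4.78
turn about tool x deg (x down => negative of world) -0.03256556624593543 frac -9.045990623870952e-05
```

View pics/w6.png

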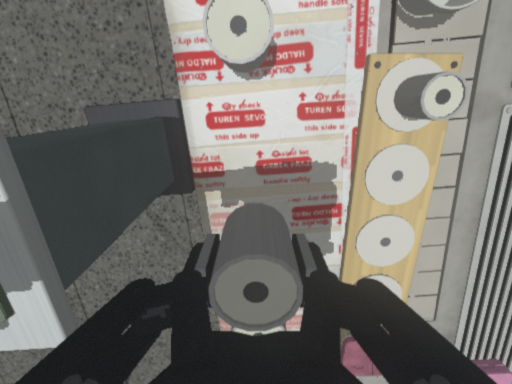

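```bash
python3 -m creep '[[0,0,0.015,0.2,0],[0,0,0.015,0.42,0],[0,0,0.015,0.42,0],[0,0,0.015,0.42,0],[0,0,0.015,0.42,0],[0,0,0.015,0.42,0],[0,0,0.015,0.42,0],[0,0,0.015,0.3,0],[0,0,0,0,0],[0,0,0,0,0]]'; python3 - <<'E'
from h import *
from meas import dark
im,ci=snap('wrist','w7')
s,R=tool()
for k,X,r in ('sA?',[.5977,.146,.06],6),('hole',list(s['tcp_pos'][:2])+[s['tcp_pos'][2]+.026],10):
    u=proj(ci,X); c=dark(im,*u,r); print(k,np.round(u,1),np.round(c,1),onz(ci,*c,X[2]).round(4))
go([.5907,.0665,.049],-4.75)
E
```

```text
t: 13.45
tcp_pos: [0.5903, 0.0664, 0.1616]
orientation: [-3.106, 1.568, 3.094]
force: [-0.4, -0.4, -2.1]
finger_gap: 0.0426
sA? [256.6 102.5] [nan nan] [nan nan nan]
hole [254.1 293.9] [nan nan] [nan nan nan]
t 13.5 tcp [0.5899 0.0665 0.1619] gap 0.0432 F [-0.2  0.3 -1.5]
shift tool mm [1.128e+02 1.000e-01 1.200e+00] frac [2.26 0.   0.02] jaw ang -4.78
turn about tool x deg (x down => negative of world) -0.02887684908847632 frac -8.0213469690212e-05meas.py:9: RuntimeWarning: invalid value encountered in scalar divide
  return (w*uu).sum()/w.sum(),(w*vv).sum()/w.sum()
```

View pics/w7.png

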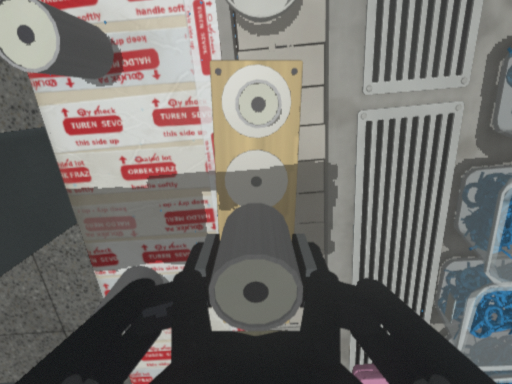

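The wrist view shows the small flask standing on the end seat (hole at 258,104). Seat B's hole is at (256,181), in line below the medium flask, which I'm holding (hole at 256,292).

```bash
python3 - <<'E'
from h import *
ci=eyes.camera_info('wrist'); s,R=tool(); print(s['t'],onz(ci,256.3,181.5,.015).round(4),onz(ci,258.5,103.8,.06).round(4))
p=onz(ci,256,292,s['tcp_pos'][2]+.026); print('held hole',p.round(4),s['tcp_pos'].round(4))
E
python3 -m creep '[[0,0.3,0,0.01,0],[0,0.45,0,0.01,0],[0,0.45,0,0,0],[0,0.45,0,0,0],[0,0.35,0,0,0],[0,0.14,0,0,0],[0,0,0,0,0],[0,0,0,0,0]]'
```

```text
13.5 [0.5904 0.0655 0.015 ] [0.5988 0.145  0.06  ]
held hole [0.5904 0.0674 0.1879] [0.5899 0.0665 0.1619]
t: 14.3
tcp_pos: [0.5922, 0.0664, 0.0567]
orientation: [0.061, 1.57, -0.022]
force: [0.7, 1.6, -1.4]
finger_gap: 0.0429
```

```bash
python3 -m creep '[[0,0.06,-0.01,-0.015,0],[0,0.04,0,0,0],[0,0.02,0,0,0],[0,0,0,0,0]]'; python3 -m creep '[[0,0.02,0,0,0],[0,0,0,0,0]]';
```

```text
t: 14.7
tcp_pos: [0.5911, 0.0659, 0.0504]
orientation: [0.263, 1.571, 0.18]
force: [-0.1, 0.4, -2.7]
finger_gap: 0.0426
t: 14.9
tcp_pos: [0.5914, 0.0658, 0.0498]
orientation: [-0.08, 1.57, -0.163]
force: [-0.8, 0.5, 0.8]
finger_gap: 0.0431
```

```bash
python3 -m creep '[[0,0.02,0,0,0],[0,0,0,0,0]]';python3 -m creep '[[0,0.01,0,0,0],[0,0,0,0,0]]';
```

```text
t: 15.1
tcp_pos: [0.5914, 0.0659, 0.0498]
orientation: [-0.474, 1.571, -0.557]
force: [-3.3, 0.7, 7.8]
finger_gap: 0.0425
t: 15.3
tcp_pos: [0.5914, 0.0659, 0.0497]
orientation: [-0.756, 1.571, -0.839]
force: [-4.7, 0.9, 9.6]
finger_gap: 0.0429
```

```bash
python3 -m creep '[[0.6,0,0,0,0],[0.7,0,0,0,0],[1,0,0,0,0],[1,0,0,0,0],[1,0,0,0,0],[1,0,0,0,0],[1,-0.3,0,0,0],[1,-0.5,0,0,0],[1,-0.5,0,0,0],[1,-0.5,0,0,0],[1,-0.6,0,0,0],[1,0,0,0,0],[1,0,0,0,0]]'; python3 - <<'E'
from h import *
im,ci=snap('wrist','w8')
go([.4389,.2070,.165],-4.75)
E
```

```text
t: 16.6
tcp_pos: [0.592, 0.0659, 0.1697]
orientation: [0.056, 1.567, -0.028]
force: [0.6, 0.2, 0.0]
finger_gap: 0.0856
t 16.65 tcp [0.5909 0.0659 0.1681] gap 0.0853 F [-0.1 -0.2 -0.5]
shift tool mm [   3.1  127.9 -163.2] frac [ 0.06  2.56 -3.26] jaw ang -4.78
turn about tool x deg (x down => negative of world) -0.02846276634298306 frac -7.906323984161961e-05
```

View pics/w8.png

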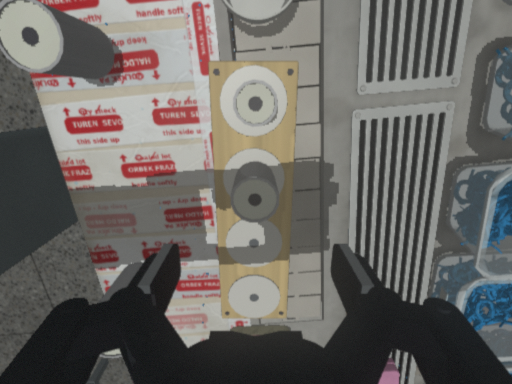

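```bash
python3 - <<'E'
from h import *
ci=eyes.camera_info('wrist'); print('med',onz(ci,254.7,199.5,.075).round(4),'sC',onz(ci,253.8,242.7,.015).round(4),'sD',onz(ci,253.8,297.5,.015).round(4),'small',onz(ci,256,103.5,.06).round(4))
E
python3 -m creep '[[1,0,0.256,-0.326,0],[1,0,0.256,-0.326,0],[1,0,0.256,-0.326,0],[1,0,0.256,-0.326,0],[1,0,0.256,-0.326,0],[1,0,0.256,-0.326,0],[1,0,0.256,-0.326,0],[1,0,0.256,-0.326,0],[1,0,0.256,-0.326,0],[1,0,0.256,-0.326,0],[1,0,0,0,0],[1,0,0,0,0]]'; python3 - <<'E'
from h import *
im,ci=snap('wrist','w9')
print(proj(ci,[.4389,.207,.075]))
go([.4389,.207,.042],-4.75)
E
```

```text
med [0.5904 0.0654 0.075 ] sC [ 0.5825 -0.0125  0.015 ] sD [ 0.5757 -0.0922  0.015 ] small [0.5982 0.1447 0.06  ]
t: 17.85
tcp_pos: [0.4389, 0.2073, 0.1676]
orientation: [-1.218, 1.57, -1.3]
force: [-0.2, -0.3, -0.1]
finger_gap: 0.0852
(np.float64(255.2780195101317), np.float64(199.35103360094254))
t 17.9 tcp [0.4395 0.2069 0.1678] gap 0.0852 F [0.7 0.1 0.1]
shift tool mm [125.7   0.   -0.6] frac [ 2.51  0.   -0.01] jaw ang -4.76
turn about tool x deg (x down => negative of world) -0.005737513550243989 frac -1.5937537639566636e-05
```

View pics/w9.png

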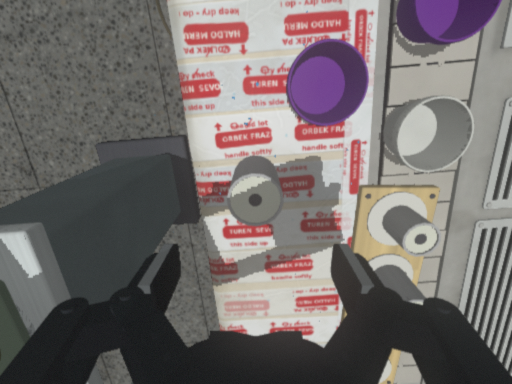

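The large flask's hole at (255,199) matches the prediction, so I'm descending to grip it.

```bash
python3 -m creep '[[1,0.4,0,-0.01,0],[1,0.5,0,0,0],[1,0.5,0,0,0],[1,0.5,0,0,0],[1,0.5,0,0,0],[1,0.11,0,0,0],[1,0,0,0,0],[0,0,0,0,0],[0,0,0,0,0],[0,0,0,0,0],[0,0,0,0,0],[0,0,0,0,0],[0,0,0,0,0]]' 70; python3 -m creep '[[0,0,0,0,0],[0,-0.3,0,0,0],[0,-0.5,0,0,0],[0,-0.5,0,0,0],[0,-0.5,0,0,0],[0,-0.5,0,0,0],[0,-0.5,0,0,0],[0,-0.3,0,0,0],[0,0,0,0,0],[0,0,0,0,0]]';python3 - <<'E'
from h import *
im,ci=snap('wrist','w10')
go([.5840,-.0135,.19],-4.75)
E
```

```text
t: 19.2
tcp_pos: [0.44, 0.2075, 0.044]
orientation: [0.368, 1.568, 0.285]
force: [-1.5, -0.8, 5.8]
finger_gap: 0.0482
t: 20.2
tcp_pos: [0.4383, 0.2069, 0.1969]
orientation: [-2.744, 1.57, -2.827]
force: [-0.3, 0.3, -3.7]
finger_gap: 0.0486
t 20.25 tcp [0.4378 0.2068 0.1961] gap 0.0489 F [ 0.1 -0.3 -4. ]
shift tool mm [   5.9 -207.3  164.1] frac [ 0.12 -4.15  3.28] jaw ang -4.78
turn about tool x deg (x down => negative of world) -0.0266754065397663 frac -7.409835149935083e-05
```

View pics/w10.png

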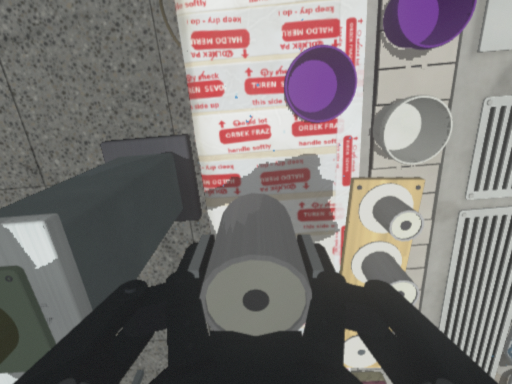

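Large flask held: gap 48 mm, hole at (256,299). I'm carrying it over to seat C.

```bash
python3 -m creep '[[0,0,-0.19,0.145,0],[0,0,-0.36,0.285,0],[0,0,-0.36,0.285,0],[0,0,-0.36,0.285,0],[0,0,-0.36,0.285,0],[0,0,-0.36,0.285,0],[0,0,-0.36,0.285,0],[0,0,-0.36,0.285,0],[0,0,-0.36,0.285,0],[0,0,-0.36,0.285,0],[0,0,-0.36,0.285,0],[0,0,-0.36,0.285,0],[0,0,0,0,0],[0,0,0,0,0],[0,0,0,0,0]]';python3 - <<'E'
from h import *
im,ci=snap('wrist','w11')
go([.5840,-.0140,.058],-4.75)
E
```

```text
t: 21.75
tcp_pos: [0.584, -0.0132, 0.1961]
orientation: [2.975, 1.568, 2.892]
force: [0.1, -0.0, -3.9]
finger_gap: 0.0483
t 21.8 tcp [ 0.5841 -0.0129  0.1964] gap 0.0489 F [-0.   0.5 -2.8]
shift tool mm [138.4  -1.1   0.2] frac [ 2.77 -0.02  0.  ] jaw ang -4.75
turn about tool x deg (x down => negative of world) 0.0008689966091566248 frac 2.4138794698795135e-06
```

View pics/w11.png

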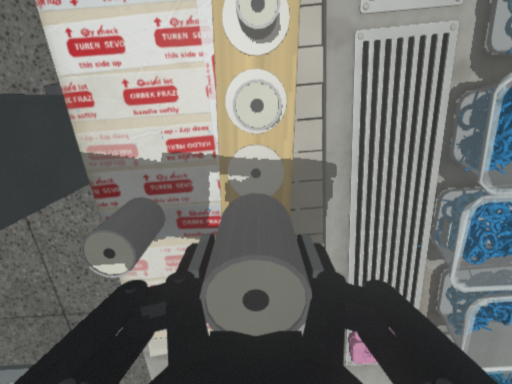

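```bash
python3 - <<'E'
from h import *
ci=eyes.camera_info('wrist'); s,R=tool(); print('sC',onz(ci,256,173.2,.015).round(4),'med',onz(ci,257,106,.075).round(4),'held',onz(ci,256,299.5,s['tcp_pos'][2]+.032).round(4))
E
python3 -m creep '[[0,0.3,-0.02,0,0],[0,0.45,0,0,0],[0,0.45,0,0,0],[0,0.45,0,0,0],[0,0.45,0,0,0],[0,0.35,0,0,0],[0,0.14,0,0,0],[0,0.04,0,0,0],[0,0,0,0,0],[0,0,0,0,0]]'
```

```text
sC [ 0.5845 -0.0143  0.015 ] med [0.5918 0.0635 0.075 ] held [ 0.5848 -0.0109  0.2284]
t: 22.8
tcp_pos: [0.5859, -0.0145, 0.067]
orientation: [-0.09, 1.568, -0.173]
force: [0.7, -0.1, -3.5]
finger_gap: 0.0484
```

```bash
python3 -m creep '[[0,0.06,0,-0.02,0],[0,0.05,0,0,0],[0,0.03,0,0,0],[0,0,0,0,0]]'; python3 -m creep '[[0,0.02,0,0,0],[0,0,0,0,0]]';python3 -m creep '[[0,0.02,0,0,0],[0,0,0,0,0]]';
```

```text
t: 23.2
tcp_pos: [0.584, -0.0144, 0.0591]
orientation: [-0.266, 1.571, -0.349]
force: [-1.0, 0.3, -0.7]
finger_gap: 0.0484
t: 23.4
tcp_pos: [0.584, -0.0144, 0.0591]
orientation: [-2.15, 1.571, -2.233]
force: [-3.6, 1.2, 5.6]
finger_gap: 0.0489
t: 23.6
tcp_pos: [0.584, -0.0144, 0.059]
orientation: [-2.525, 1.57, -2.608]
force: [-6.0, 1.7, 10.3]
finger_gap: 0.0491
```

Seated (contact force rising to about 10 N). Releasing and moving to the largest.

```bash
python3 -m creep '[[0.65,0,0,0,0],[0.75,0,0,0,0],[1,0,0,0,0],[1,0,0,0,0],[1,0,0,0,0],[1,0,0,0,0],[1,-0.3,0,0,0],[1,-0.5,0,0,0],[1,-0.5,0,0,0],[1,-0.5,0,0,0],[1,-0.6,0,0,0],[1,0,0,0,0],[1,0,0,0,0]]'; python3 - <<'E'
from h import *
im,ci=snap('wrist','w12')
go([.4310,-.0630,.18],-4.75)
E
```

```text
t: 24.9
tcp_pos: [0.5848, -0.0144, 0.1787]
orientation: [-0.085, 1.567, -0.168]
force: [0.1, 0.2, -0.6]
finger_gap: 0.0858
t 24.95 tcp [ 0.5837 -0.0143  0.177 ] gap 0.0852 F [-0.3 -0.  -0.2]
shift tool mm [  -3.   -61.3 -148.1] frac [-0.06 -1.23 -2.96] jaw ang -4.78
turn about tool x deg (x down => negative of world) -0.029892946254690855 frac -8.303596181858571e-05
```

View pics/w12.png

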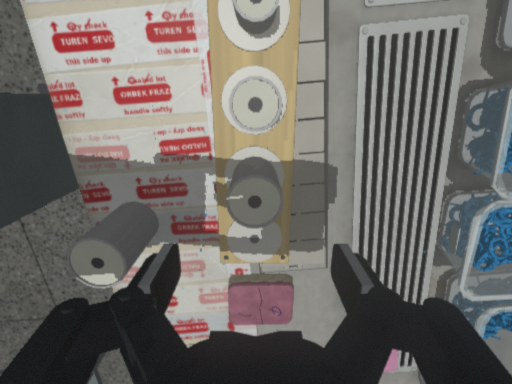

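```bash
python3 -m creep '[[1,-0.02,-0.123,-0.296,0],[1,-0.02,-0.123,-0.296,0],[1,-0.02,-0.123,-0.296,0],[1,0,-0.123,-0.296,0],[1,0,-0.123,-0.296,0],[1,0,-0.123,-0.296,0],[1,0,-0.123,-0.296,0],[1,0,-0.123,-0.296,0],[1,0,-0.123,-0.296,0],[1,0,-0.123,-0.296,0],[1,0,0,0,0],[1,0,0,0,0]]'; python3 - <<'E'
from h import *
im,ci=snap('wrist','w13')
print(proj(ci,[.431,-.063,.09]))
go([.431,-.063,.048],-4.75)
E
```

```text
t: 26.15
tcp_pos: [0.4308, -0.0631, 0.1789]
orientation: [2.669, 1.569, 2.585]
force: [0.6, -0.2, -0.1]
finger_gap: 0.0855
(np.float64(255.61408783223615), np.float64(200.65279412941126))
t 26.2 tcp [ 0.4314 -0.0631  0.1792] gap 0.0853 F [-0.2 -0.1 -0.6]
shift tool mm [131.2   0.   -0.3] frac [ 2.62  0.   -0.01] jaw ang -4.79
turn about tool x deg (x down => negative of world) -0.041924695662132194 frac -0.0001164574879503672
```

View pics/w13.png

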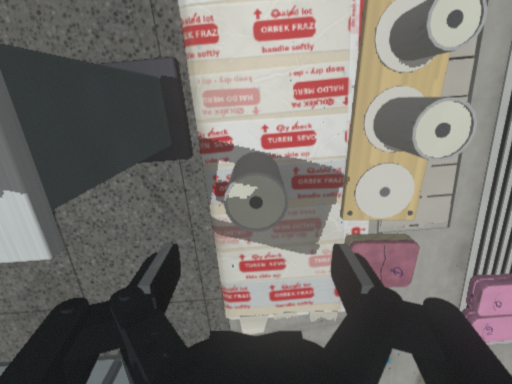

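The largest flask's hole at (255,202) is within 1 px of the prediction. I'm gripping it at mid-height.

```bash
python3 -m creep '[[1,0.4,0,0,0],[1,0.5,0,0,0],[1,0.5,0,0,0],[1,0.5,0,0,0],[1,0.5,0,0,0],[1,0.18,0,0,0],[1,0,0,0,0],[0,0,0,0,0],[0,0,0,0,0],[0,0,0,0,0],[0,0,0,0,0],[0,0,0,0,0]]' 80; python3 -m creep '[[0,0,0,0,0],[0,-0.3,0,0,0],[0,-0.5,0,0,0],[0,-0.5,0,0,0],[0,-0.5,0,0,0],[0,-0.5,0,0,0],[0,-0.3,0,0,0],[0,0,0,0,0],[0,0,0,0,0]]';python3 - <<'E'
from h import *
im,ci=snap('wrist','w14')
go([.5776,-.0935,.17],-4.75)
E
```

```text
t: 27.4
tcp_pos: [0.4321, -0.0636, 0.0524]
orientation: [-0.38, 1.569, -0.463]
force: [-1.4, 0.2, 6.0]
finger_gap: 0.0547
t: 28.3
tcp_pos: [0.4309, -0.0631, 0.1805]
orientation: [2.025, 1.571, 1.942]
force: [-0.8, -0.1, -4.7]
finger_gap: 0.0548
t 28.35 tcp [ 0.4303 -0.0629  0.1797] gap 0.0547 F [-1.3  0.7 -4.8]
shift tool mm [  9.4 -18.2 149.4] frac [ 0.19 -0.36  2.99] jaw ang -4.78
turn about tool x deg (x down => negative of world) -0.032301804979582016 frac -8.972723605439449e-05
```

View pics/w14.png

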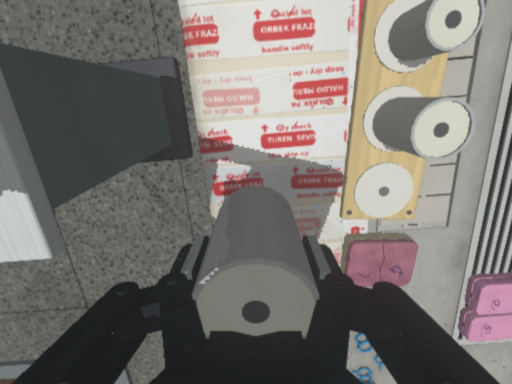

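```bash
python3 -m creep '[[0,0,-0.04,0.2,0],[0,0,-0.04,0.4,0],[0,0,-0.04,0.4,0],[0,0,-0.04,0.4,0],[0,0,-0.04,0.4,0],[0,0,-0.04,0.4,0],[0,0,-0.04,0.4,0],[0,0,-0.04,0.3,0],[0,0,-0.04,0.09,0],[0,0,0,0,0],[0,0,0,0,0]]';python3 - <<'E'
from h import *
im,ci=snap('wrist','w15')
go([.5776,-.0938,.066],-4.75)
E
```

```text
t: 29.45
tcp_pos: [0.5778, -0.0934, 0.1797]
orientation: [2.908, 1.568, 2.824]
force: [-0.7, 0.3, -4.1]
finger_gap: 0.0545
t 29.5 tcp [ 0.5778 -0.0934  0.18  ] gap 0.0545 F [-0.5  0.6 -3.8]
shift tool mm [ 1.14e+02 -5.00e-01  1.00e-01] frac [ 2.28 -0.01  0.  ] jaw ang -4.79
turn about tool x deg (x down => negative of world) -0.03502655379151065 frac -9.729598275419625e-05
```

View pics/w15.png

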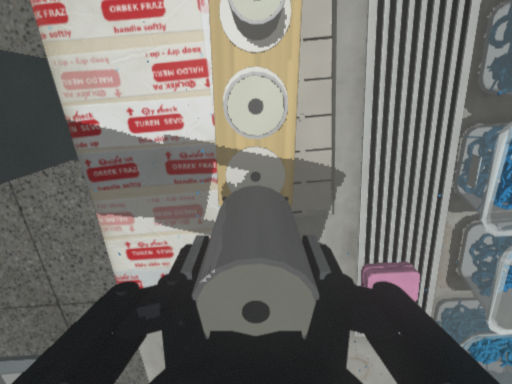

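```bash
python3 - <<'E'
from h import *
ci=eyes.camera_info('wrist'); s,R=tool(); print('sD',onz(ci,256,176.6,.015).round(4),'large',onz(ci,256,106.3,.09).round(4))
E
python3 -m creep '[[0,0.3,-0.01,-0.01,0],[0,0.45,0,0,0],[0,0.45,0,0,0],[0,0.45,0,0,0],[0,0.3,0,0,0],[0,0.14,0,0,0],[0,0.04,0,0,0],[0,0,0,0,0],[0,0,0,0,0]]'
```

```text
sD [ 0.5782 -0.0941  0.015 ] large [ 0.5847 -0.0162  0.09  ]
t: 30.4
tcp_pos: [0.5793, -0.0944, 0.0756]
orientation: [-0.222, 1.568, -0.305]
force: [0.4, -0.7, -4.4]
finger_gap: 0.0545
```

```bash
python3 -m creep '[[0,0.06,0.01,-0.015,0],[0,0.05,0,0,0],[0,0.03,0,0,0],[0,0,0,0,0]]'; python3 -m creep '[[0,0.03,0,0,0],[0,0,0,0,0]]';python3 -m creep '[[0,0.02,0,0,0],[0,0,0,0,0]]';
```

```text
t: 30.8
tcp_pos: [0.5776, -0.0935, 0.0676]
orientation: [0.147, 1.571, 0.063]
force: [-0.7, 0.4, -2.3]
finger_gap: 0.0547
t: 31.0
tcp_pos: [0.5776, -0.0935, 0.0675]
orientation: [-3.079, 1.571, 3.121]
force: [-5.2, 1.7, 6.9]
finger_gap: 0.0548
t: 31.2
tcp_pos: [0.5777, -0.0936, 0.0675]
orientation: [-2.886, 1.57, -2.969]
force: [-8.5, 1.8, 12.5]
finger_gap: 0.0546
```

Seated. Releasing, lifting, then moving back clear to check with the top and scene cameras.

```bash
python3 -m creep '[[0.72,0,0,0,0],[0.8,0,0,0,0],[1,0,0,0,0],[1,0,0,0,0],[1,0,0,0,0],[1,0,0,0,0],[1,-0.2,0,0,0],[1,-0.5,0,0,0],[1,-0.5,0,0,0],[1,-0.5,0,0,0],[1,-0.6,0,0,0],[1,-0.3,0,0,0],[1,0,-0.4,-0.4,0],[1,0,-0.4,-0.4,0],[1,0,-0.4,-0.4,0],[1,0,-0.4,-0.4,0],[1,0,-0.4,-0.4,0],[1,0,-0.4,-0.4,0],[1,0,-0.4,-0.4,0],[1,0,-0.4,-0.4,0]]';python3 -m creep '[[1,0,-0.6,0,0],[1,0,-0.6,0,0],[1,0,-0.6,0,0],[1,0,-0.6,0,0],[1,0,0,0,0]]';python3 - <<'E'
from h import *
import pickle
d={n:snap(n,n+'1') for n in ('top','scene')}
pickle.dump(d,open('d1.pkl','wb'))
im=cv2.imread('pics/top1.png'); cv2.imwrite('pics/top1c.png',cv2.resize(im[140:265,130:390],None,fx=3,fy=3,interpolation=cv2.INTER_CUBIC))
im=cv2.imread('pics/scene1.png'); cv2.imwrite('pics/scene1c.png',cv2.resize(im[90:310,110:360],None,fx=2.7,fy=2.7,interpolation=cv2.INTER_CUBIC))
E
```

```text
t: 33.2
tcp_pos: [0.4037, -0.2401, 0.1948]
orientation: [2.753, 1.571, 2.67]
force: [-0.0, 0.6, 0.3]
finger_gap: 0.0855
t: 33.7
tcp_pos: [0.3943, -0.3627, 0.1951]
orientation: [-1.264, 1.569, -1.351]
force: [-0.4, 0.9, 0.8]
finger_gap: 0.0854
```

View pics/top1c.png

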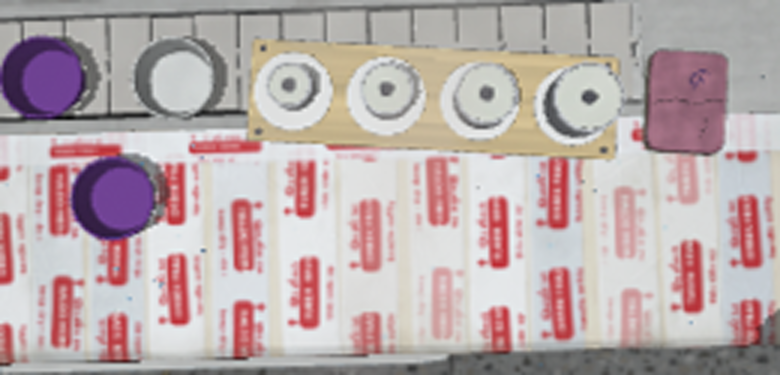

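View pics/scene1c.png

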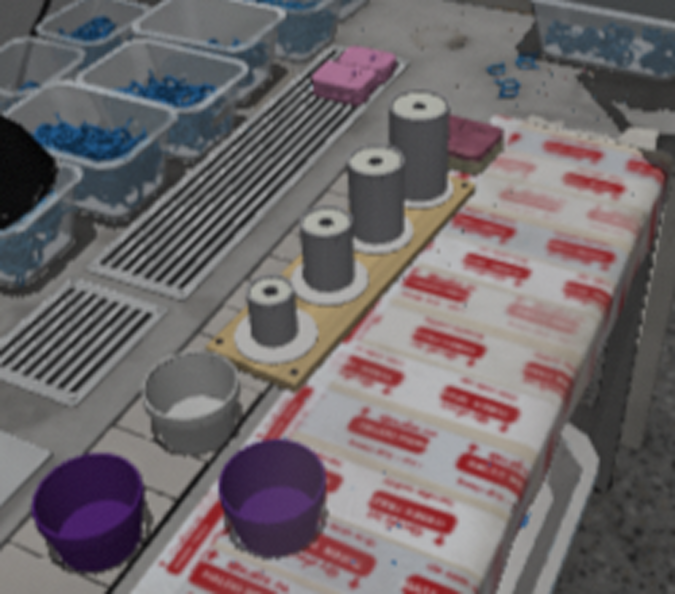

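All four stand upright in size order, smallest by the light-grey pot. Next I'll measure how well each one is centred on its seat.

```bash
python3 - <<'E'
from h import *
from meas import dark,T
import pickle
d=pickle.load(open('d1.pkl','rb')); d0=pickle.load(open('d0.pkl','rb'))
S=lambda c:((c[0]+.5)/2.7-.5+110,(c[1]+.5)/2.7-.5+90)
seat={'top':[(.5976,.1476),(.5909,.0677),(.5842,-.0121),(.5777,-.0916)],'scene':[(.5984,.1451),(.591,.0653),(.5844,-.0147),(.5783,-.0944)]}
for i,(k,a,b,z) in enumerate([('small',(289,86),(270,291),.06),('medium',(387,89),(326,223),.075),('large',(487,94),(375,161),.09),('largest',(590,97),(419,106),.105)]):
    c=dark(d['top'][0],*T(a),3);e=dark(d['scene'][0],*S(b),2)
    p=onz(d['top'][1],*c,z)[:2];q=onz(d['scene'][1],*e,z)[:2]
    print(k,p.round(4),q.round(4),'offset mm top',((p-seat['top'][i])*1000).round(1),'scene',((q-seat['scene'][i])*1000).round(1))
# pot / mould moved?
df=cv2.absdiff(d['top'][0],d0['top'][0]).max(2)
print('pot diff',df[150:182,173:206].max(),'mould diff',df[155:193,343:375].max()); print(observe()['t'])
E
```

```text
small [0.599  0.1468] [0.5981 0.1465] offset mm top [ 1.4 -0.8] scene [-0.3  1.4]
medium [0.5917 0.0659] [0.5909 0.0655] offset mm top [ 0.8 -1.8] scene [-0.1  0.2]
large [ 0.5845 -0.0143] [ 0.5834 -0.0135] offset mm top [ 0.3 -2.2] scene [-1.   1.2]
largest [ 0.5781 -0.0936] [ 0.5769 -0.0932] offset mm top [ 0.4 -2. ] scene [-1.4  1.2]
pot diff 2 mould diff 5
33.8
```

```bash
python3 -c "
from rig import ticket; print(ticket.hand_in())"
```

```text
the job is handed in; nothing more can be done
None
```

I placed the four flasks one at a time on the white seats: smallest next to the light-grey talc pot, then medium, large and largest at the far end. I took the light-grey pot at the board's end as the talc pot and left the two purple look-alikes alone. The job was handed in at about 34 s of the 107 s allowed.

**Last checks:** the final top and scene pictures show all four upright in the right order, with the arm clear of everything. The top camera shows no change at the talc pot or the mould.

**Centring:** each camera puts every flask within about 2.3 mm of its seat centre. They disagree on direction along the row: the top camera reads 0.8 to 2.2 mm one way, the scene camera 0.2 to 1.4 mm the other. That is about the 2 mm calibration error, so I made no further correction.

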